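Fit the bench pin and screw down its captive knob

TASK

Slide the wooden bench pin along its steel base plate until it is fully home in the holder, then fix it with the holder's captive screw-knob: push the knob down against its spring, turn it clockwise until you feel the thread start drop in, and keep turning until the knob's flange sits flush on its collar and stays there by itself. Leave the other tools on the bench where they lie.

Things in the scene. Friction and masses are not known exactly. Their poses are not given: they have to be found in the camera images.
- holder: Fixed steel bench-pin holder; origin on the bench under the screw axis, x into the holder (pin slides home along +x). Base plate 200 x 100 x 10 mm (x -135 to +65 mm). At x -32 to +65 a bridge, 91 mm wide, top at z 37.5 mm, covers a channel 63 mm wide with a back stop at x +50.
- collar_top (a point): Centre of the top of the round steel collar on the bridge, 48 mm diameter, 14 mm high, top at z 51.5 mm, about the screw axis. It hides a flat land with two gaps half a turn apart, 43 degrees wide, where the thread starts; their angle cannot be seen: at most about 1.9 rad clockwise (from above) of the start.
- pin: Loose pale wooden bench pin, 140 x 60 x 16 mm, flat on the base plate, rear part in the channel. Origin on its underside in the middle of a 14 mm square through hole, where the 8 mm screw tip enters. Home: rear edge on the back stop, so origin on the screw axis; starts 20 to 38 mm short. Not home, the tip meets wood.
- pin_front (a point): Middle of the pin's front edge, at half its thickness (8 mm above its underside, 90 mm in front of its origin). A 6 mm wide saw slot opens here, 35 mm deep.
- knob_grip (a point): Middle of the round knurled steel grip of the knob, 36 mm diameter, 24 mm high, on its axis. Under it a flange, 48 mm diameter, 4 mm thick. This point is at z 81.5 mm when raised, 67.5 mm when flush. The knob turns freely while raised.
- screw (a joint): Depth of the knob, m: 0 raised by its spring (3 to 6 N), 0.014 flange flush on the collar. Its two lugs, half a turn apart (19 degrees wide), meet the land at 0.002. Pushed with 5 to 15 N over a gap it drops to about 0.010; turning on clockwise by 0.8 to 1.8 rad draws it to about 0.0135, where it holds and meets a stop. Once about 0.5 rad in, it stays put for a new hold.
- mandrel: Bystander: steel ring mandrel, 200 mm long, lying beside the holder; origin under its middle.
- file: Bystander: file with black and orange handle, 230 mm long, lying beside the holder; origin on the bench, 112 mm from the handle's end.
- dapping_block: Bystander: 50 mm steel cube with round hollows, behind the holder; origin under its middle.
- jar: Bystander: white jar with blue cap, 52 mm diameter, 75 mm high; origin under its middle.
- cup: Bystander: white mug, 80 mm diameter, 70 mm high; origin under its middle.
- mallet: Bystander: wooden mallet lying down, 260 mm long; origin on the bench below its middle.
- paste_pot: Bystander: small yellow pot, 32 mm diameter, 28 mm high; origin under its middle.
Things that resemble listed ones, but are neither listed nor needed, are in the scene too. What is meant by the pin is not turquoise, and is the larger of those in its own colour.

How it is judged:
By the outcome, as a careful person would: the job done as asked, in the order asked, and still so for the second after the job is handed in, with the robot touching nothing.
It also fails if it takes over 72 s, if anything falls off the work surface, if the arm or the gripper's body presses on something with over 40 N, if the wrist force passes 120 N, or if a joint passes its speed limit or range.

ROBOT

A 6-joint arm with a two-finger parallel gripper is mounted at the origin on the work surface. World frame = base frame: x ahead of the robot, y to its left, z up, the work surface at z = 0. Lengths are in m, angles in rad, forces in N, time in s.
With the tool pointing down it reaches from about 0.35 to 0.775 m from the base axis. Payload 7.3 kg.
Tool frame: the origin (TCP) lies midway between the tips of the shut fingers; the grasp point (between the pads) lies 19 mm behind it (arm.grip_point_offset is the distance from the TCP to the grasp point, in m); z points along the fingers, y is the line along which they close (so a half turn about z gives the same grasp; the last joint's range is limited). The gripper opens to 92 mm and grips with 3 to 60 N. Pads are 19 mm wide; open, the fingers measure 130 mm over their backs; the gripper's body (75 mm by 190 mm) begins 47 mm behind the grasp point.
Start: joints at [-1.484, 0.342, 1.524, -0, 1.275, -0.146], TCP at [0.121, -0.511, 0.227] pointing down, gripper open.
Joint ranges: [-2.53, 2.53], [-0.77, 2.02], [0.04, 2.7], [-1, 4.14], [0.28, 2.66], [-3.11, 3.11]. Speed limits (rad/s): [2.57, 2.57, 3.14, 3.14, 3.14, 3.14].

INTERFACE

Orientations are given as a unit quaternion [x, y, z, w].
In Python, from cell import arm gives the robot as it stands.
- The arm moves only by the tool jog_arm, never from a script. Its arguments are lists of equal length, an entry for each row: "dp": the shift along the tool's x, y, z as a fraction of full scale, a list of three; "rotation": the turn, a rotation vector about the tool's x, y, z as a fraction of full scale, a list of three. A call has 1 to 5 rows; each row is the pose to reach, as a shift and turn from the pose commanded when the call began, along the tool's axes at that moment; what a row does not reach only later rows make up. Full scale, the value 1, is 0.1 m for a shift and 45 degrees for a turn. A row lasts 1/10 s, in which the tool goes at most 50 mm and 8.59 degrees, less where a joint would pass 70% of its speed; a pose out of reach is approached as far as the arm can. A call with a number of a shift or a turn outside -1 to 1 is refused whole. A call with a gripper value outside its range is refused whole. "jaw" is the opening, from 0 (shut) to 1 (fully open), set as the call begins (left out, the last holds). The fingers move at their own pace and stop on an object; "grip_force" is the grip in N (left out, the last holds). Time passes only in rows, so rows that repeat a pose let the fingers close. It gives the time, the measured TCP pose, the force, the opening and the grip force at its end, in the units of the state.
- arm.observe(): the state, without advancing time (a new reading comes with each control period).
- arm.read_camera(name): name is "scene" or "top"; returns a dict with "image" (480x640x3 uint8, red, green, blue), "vertical_fov" (degrees; the focal length in pixels is half the picture's height over the tangent of half this angle, whatever the lens; pixels are square), "cx", "cy" (the principal point, pixels), "cam_to_world" (4x4, takes a point from camera to world coordinates). Camera axes: x right, y up, looking along -z (the intrinsics and any distortion apply to the point x, -y, -z); pixel columns grow to the right and rows downward; lengths in m; the calibration is good to about 2 mm. A picture is of the moment at which its call begins. There is no depth.
- arm.close_job(): hands the job in; it is judged then, once.
The state is a dict: "time_s": time; "joint_positions": joint angles; "qd": joint speeds; "tau": joint torques, N m; "ee_pos": TCP position; "eef_rot": TCP orientation; "force": force on the tool from outside, world axes, zero at the start; "torque": the same for the moment, N m; "opening": finger opening in m; "grasp_force": force on a finger pad.
Only numpy, scipy, OpenCV 4.12 (cv2) and the standard library are available. Lean on these libraries where they do the work, as an engineer would, in place of code of your own. Each camera call takes 0.05 s, during which the arm holds its last target. There are 200 camera calls.

## Working session

There is one attempt and no reset: what is moved stays moved. The work goes in short steps, Python scripts to look and compute and a tool call to move; the robot and the scene stay as the last step left them, time stands still between calls to the robot, and variables do not carry over. Pictures are saved under pics/ and viewed, at most 10 in all, crops included, and the job is handed in when it is done.

Besides the shell and the picture viewer there is one more tool, called after ">>>" as name(argument=value, ...) on one line, values as JSON. jog_arm: Moves the arm, as the interface text tells. Its arguments: {"type":"object","properties":{"dp":{"type":"array"},"rotation":{"type":"array"},"jaw":{"type":"number"},"grip_force":{"type":"number"}},"required":["dp","rotation"]}

```bash
mkdir -p pics; ls; cat > h.py <<'E'
import numpy as np,cv2,json
from cell import arm
from scipy.spatial.transform import Rotation as R
def snap(n,f):
    c=arm.read_camera(n); cv2.imwrite(f'pics/{f}.png',c['image'][:,:,::-1]); 
    np.save(f'pics/{f}.npy',c,allow_pickle=True); return c
def load(f): return np.load(f'pics/{f}.npy',allow_pickle=True).item()
def foc(c): return 240/np.tan(np.radians(c['vertical_fov'])/2)
def ray(c,u,v):
    f=foc(c); d=np.array([(u-c['cx'])/f,-(v-c['cy'])/f,-1]); D=c.get('distortion')
    T=np.array(c['cam_to_world']); return T[:3,3],T[:3,:3]@d
def onz(c,u,v,z):
    o,d=ray(c,u,v); return o+d*(z-o[2])/d[2]
def tri(a,b):
    A=np.zeros((3,3));B=np.zeros(3)
    for o,d in(a,b):
        d=d/np.linalg.norm(d);P=np.eye(3)-np.outer(d,d);A+=P;B+=P@o
    p=np.linalg.solve(A,B); return p,[np.linalg.norm(np.cross(p-o,d/np.linalg.norm(d))) for o,d in(a,b)]
def proj(c,p):
    T=np.linalg.inv(np.array(c['cam_to_world']));q=T[:3,:3]@np.array(p)+T[:3,3];f=foc(c)
    return c['cx']+f*q[0]/-q[2],c['cy']-f*q[1]/-q[2]
E
python3 - <<'E'
from h import *
for n in('scene','top'):
    c=snap(n,n+'0'); print({k:v for k,v in c.items() if k!='image'})
print(arm.observe(),arm.grip_point_offset)
E
```

```text
pics
{'vertical_fov': 46.881513775108814, 'cx': 320.954633448712, 'cy': 242.35158287397573, 'cam_to_world': array([[-0.58870506, -0.65092571,  0.47929331,  1.21876941],
       [ 0.80820427, -0.48515081,  0.33381815,  0.4346559 ],
       [ 0.01523872,  0.58388733,  0.81169167,  1.18765613],
       [ 0.        ,  0.        ,  0.        ,  1.        ]])}
{'vertical_fov': 44.649400716036055, 'cx': 312.69551440529864, 'cy': 245.11756174991794, 'cam_to_world': array([[ 0.01214594,  0.99355624, -0.11268755,  0.42659785],
       [-0.99992102,  0.01243254,  0.00184096, -0.02075965],
       [ 0.00323009,  0.11265629,  0.99362877,  1.29735345],
       [ 0.        ,  0.        ,  0.        ,  1.        ]])}
{'time_s': 0.1, 'joint_positions': array([-1.48399652e+00,  3.42660139e-01,  1.52488587e+00, -2.85866998e-05,
        1.27541739e+00, -1.45994210e-01]), 'qd': array([ 0.00126014, -0.00206276, -0.00206876,  0.00126166,  0.00046439,
       -0.00097822]), 'tau': array([ 1.88520789e-03, -4.32004058e+01, -2.44695586e+01,  7.19144032e-02,
        5.25742513e-02, -5.39145628e-05]), 'ee_pos': array([ 0.12110105, -0.51047871,  0.22612322]), 'eef_rot': array([ 9.93232795e-01,  1.16138474e-01,  6.61665596e-06, -6.85476920e-04]), 'force': array([ 0.52903309,  0.30945546, -1.02943787]), 'torque': array([0.02053557, 0.0257418 , 0.01964016]), 'grasp_force': 0.0, 'opening': 0.09220347196715485} 0.0188
```

View pics/scene0.png

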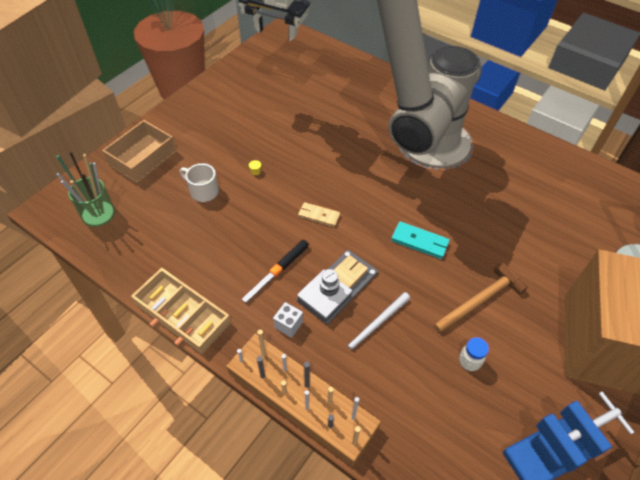

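View pics/top0.png

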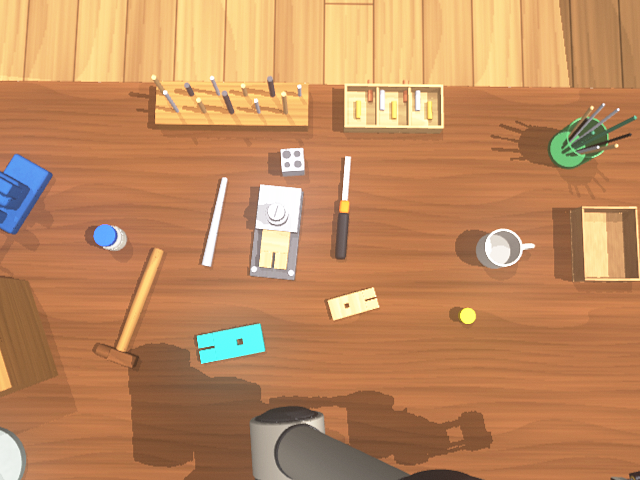

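The holder is at about (275,232) in top and (338,285) in scene. The knob is at (277,211) top and (329,280) scene, and the pin's pale front end is at (273,250) top and (352,269) scene. I'll zoom in on both.

```bash
python3 - <<'E'
from h import *
a=load('top0')['image'][170:290,235:315];b=load('scene0')['image'][240:330,285:385]
a=cv2.resize(a,(400,600),interpolation=2)
b=cv2.resize(b,(400,360),interpolation=2);b=np.vstack([b,np.zeros((240,400,3),np.uint8)])
cv2.imwrite('pics/crop0.png',np.hstack([a,b])[:,:,::-1])
E
```

```text
(no output)
```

View pics/crop0.png

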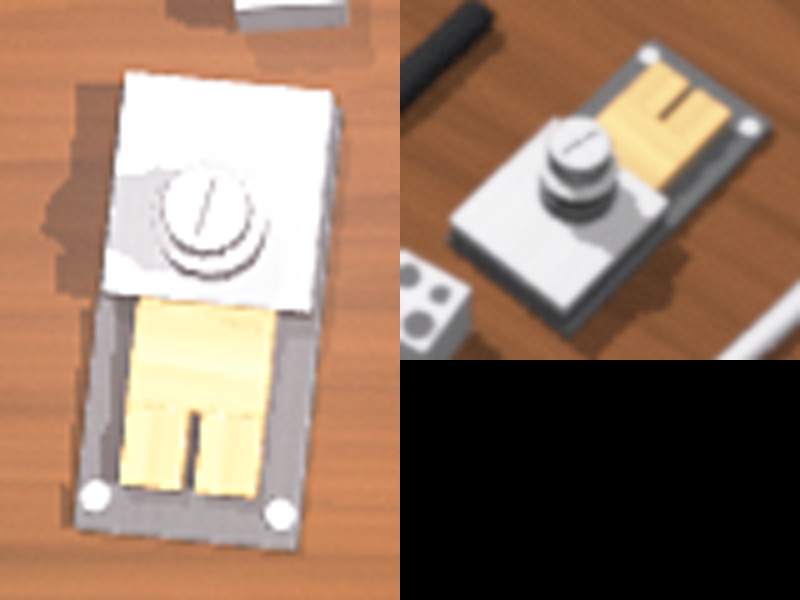

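The crops show the following:
- **Knob top:** centre at about (276,212) top and (330.5,275.5) scene, raised.
- **Pin's slotted front edge:** about (273,268.2) top and (357.5,263) scene.
- **Plate's front corners:** (250.4,275.6) and (294.4,279.6) in top.

Next I triangulate.

```bash
python3 - <<'E'
from h import *
t=load('top0');s=load('scene0')
def sub(c,x0,x1,y0,y1,f):
    im=c['image'][y0:y1,x0:x1];hsv=cv2.cvtColor(im,cv2.COLOR_RGB2HSV);m=f(hsv).astype(np.uint8)
    n,l,st,ce=cv2.connectedComponentsWithStats(m);i=1+np.argmax(st[1:,4]);m=(l==i).astype(np.uint8)
    ct=max(cv2.findContours(m,0,1)[0],key=cv2.contourArea)
    return st[i,4],cv2.boxPoints(cv2.minAreaRect(ct))+[x0,y0],ce[i]+[x0,y0]
wood=lambda h:(h[...,0]>15)&(h[...,0]<30)&(h[...,1]>60)&(h[...,2]>170)
for c,b in((t,(252,302,228,275)),(s,(330,378,250,292))):
    print(sub(c,*b,wood))
print('knobtop',tri(ray(t,276,212),ray(s,330.5,275.8)), onz(t,276,212,.0935),onz(s,330.5,275.8,.0935))
print('pinfront',tri(ray(t,273,268.3),ray(s,357.5,263)),onz(t,273,268.3,.026),onz(s,357.5,263,.026))
L=onz(t,250.4,275.6,.01);Rr=onz(t,294.4,279.6,.01);print('plate front',L,Rr,np.linalg.norm(L-Rr))
a=onz(t,260,184.6,.0375);b=onz(t,302.4,188.6,.0375);print('bridge back',a,b,np.linalg.norm(a-b))
m0=(L+Rr)/2;m1=(a+b)/2;d=m1-m0;print('dir',np.degrees(np.arctan2(d[1],d[0])),np.linalg.norm(d[:2]),'axis est',m0[:2]+d[:2]*135/200)
w=a-b;print('perp',np.degrees(np.arctan2(w[1],w[0]))-90,np.degrees(np.arctan2(*(L-Rr)[[1,0]]))-90)
E
```

```text
(np.int32(135), array([[261.56097412, 235.95122051],
       [262.39024353, 228.48780477],
       [289.82926941, 231.53658485],
       [289.        , 239.00000095]]), array([276.60740741, 233.15555556]))
(np.int32(574), array([[331.00000095, 272.        ],
       [351.5       , 251.50000095],
       [368.        , 268.        ],
       [347.5       , 288.5       ]]), array([349.60278746, 270.69860627]))
knobtop (array([0.63281661, 0.0555541 , 0.08476253]), [np.float64(0.0007123726953798495), np.float64(0.0007123726953797974)]) [0.63168809 0.05439352 0.0935    ] [0.63711702 0.05917665 0.0935    ]
pinfront (array([0.5200931 , 0.06366946, 0.01011761]), [np.float64(0.00014754265677483457), np.float64(0.00014754265677475073)]) [0.51886741 0.0627544  0.026     ] [0.52959076 0.06854789 0.026     ]
plate front [0.50330277 0.11325891 0.01      ] [0.49568854 0.01620721 0.01      ] 0.09734992448296266
bridge back [0.70167887 0.09416231 0.0375    ] [0.69394145 0.00100111 0.0375    ] 0.09348195850056032
dir -4.9429599057928275 0.19905479474060694 axis est [0.63335794 0.0531559 ]
perp -4.747756226933689 -4.485973051233444
```

```bash
python3 - <<'E'
from h import *
t=load('top0');s=load('scene0')
for n,p,q,z in(('plateL',(250.4,275.6),(347.5,250),.01),('plateR',(294.4,279.6),(377.5,271.7),.01),('front',(273,268.3),(358.5,262),.026),('knob',(276,212),(330.5,275.8),.0935),('brBL',(260,184.6),(297.5,294.5),.0375),('brBR',(302.4,188.6),(325.5,316.5),.0375)):
    P=onz(t,*p,z);print(n,P,proj(s,P),q,tri(ray(t,*p),ray(s,*q))[0])
E
```

```text
plateL [0.50330277 0.11325891 0.01      ] (np.float64(377.4443556339106), np.float64(268.32408632178186)) (347.5, 250) [0.5205738  0.07460045 0.0777999 ]
plateR [0.49568854 0.01620721 0.01      ] (np.float64(347.64685382631063), np.float64(247.70045338573306)) (377.5, 271.7) [ 0.48202954  0.05803005 -0.06966474]
front [0.51886741 0.0627544  0.026     ] (np.float64(357.95921766713604), np.float64(259.03173768122554)) (358.5, 262) [0.51920543 0.06439011 0.01448592]
knob [0.63168809 0.05439352 0.0935    ] (np.float64(330.1831482881971), np.float64(273.1920946247296)) (330.5, 275.8) [0.63281661 0.0555541  0.08476253]
brBL [0.70167887 0.09416231 0.0375    ] (np.float64(325.95469930784856), np.float64(314.91860035587166)) (297.5, 294.5) [0.7077073  0.06002905 0.10141911]
brBR [0.69394145 0.00100111 0.0375    ] (np.float64(296.38096890523065), np.float64(292.11085842688584)) (325.5, 316.5) [ 0.69076384  0.03834469 -0.0313904 ]
```

>>> jog_arm(dp=[[0.2,-0.2,0],[0.4,-0.4,0],[0.6,-0.6,0],[0.8,-0.8,0],[1,-1,0]], rotation=[[0,0,0.08],[0,0,0.16],[0,0,0.24],[0,0,0.32],[0,0,0.402]], jaw=0, grip_force=20)

```text
time_s: 0.6
ee_pos: [0.1957, -0.3892, 0.2264]
eef_rot: [0.999, -0.043, -0.0, -0.0]
force: [0.4, -0.2, -0.2]
opening: 0.0563
grasp_force: 0.0
```

>>> jog_arm(dp=[[0.2,-0.2,0],[0.4,-0.4,0],[0.6,-0.6,0],[0.8,-0.8,0],[1,-1,0]], rotation=[[0,0,0],[0,0,0],[0,0,0],[0,0,0],[0,0,0]])

```text
time_s: 1.1
ee_pos: [0.3039, -0.2981, 0.2265]
eef_rot: [0.999, -0.042, -0.0, -0.0]
force: [0.2, -0.4, 0.3]
opening: 0.0165
grasp_force: 0.0
```

>>> jog_arm(dp=[[0.2,-0.2,0],[0.4,-0.4,0],[0.6,-0.6,0],[0.8,-0.8,0],[1,-1,0]], rotation=[[0,0,0],[0,0,0],[0,0,0],[0,0,0],[0,0,0]])

```text
time_s: 1.6
ee_pos: [0.4119, -0.2067, 0.2265]
eef_rot: [0.999, -0.041, -0.0, -0.0]
force: [0.2, -0.8, -0.6]
opening: 0.0003
grasp_force: 0.0
```

>>> jog_arm(dp=[[0.04,-0.2,0],[0.08,-0.4,0],[0.12,-0.6,0],[0.16,-0.8,0],[0.2,-1,0.2]], rotation=[[0,0,0],[0,0,0],[0,0,0],[0,0,0],[0,0,0]])

```text
time_s: 2.1
ee_pos: [0.4409, -0.1094, 0.2081]
eef_rot: [0.999, -0.041, 0.002, 0.001]
force: [0.0, -0.9, 0.1]
opening: 0.0005
grasp_force: 0.0
```

>>> jog_arm(dp=[[0.03,-0.18,0.1],[0.07,-0.36,0.25],[0.1,-0.54,0.4],[0.14,-0.72,0.6],[0.17,-0.89,0.74]], rotation=[[0,0,0],[0,0,0],[0,0,0],[0,0,0],[0,0,0]])

```text
time_s: 2.6
ee_pos: [0.4633, -0.0215, 0.1314]
eef_rot: [0.999, -0.041, -0.001, -0.0]
force: [0.3, 0.1, 0.6]
opening: 0.0008
grasp_force: 0.0
```

>>> jog_arm(dp=[[0.03,-0.18,0.1],[0.07,-0.36,0.25],[0.1,-0.54,0.4],[0.14,-0.72,0.6],[0.17,-0.89,0.74]], rotation=[[0,0,0],[0,0,0],[0,0,0],[0,0,0],[0,0,0]])

```text
time_s: 3.1
ee_pos: [0.4877, 0.0656, 0.0574]
eef_rot: [0.999, -0.041, -0.001, 0.0]
force: [-0.4, -0.2, -0.5]
opening: 0.0004
grasp_force: 0.0
```

```bash
python3 - <<'E'
from h import *
t=snap('top','top1');s=snap('scene','scene1');o=arm.observe();p=o['ee_pos'];print(p,o['joint_positions'].round(3),o['force'].round(1))
print(proj(t,p),proj(s,p))
a=cv2.resize(t['image'][170:320,225:325],(400,600),interpolation=2)
b=cv2.resize(s['image'][210:310,300:400],(400,400),interpolation=2);b=np.vstack([b,np.zeros((200,400,3),np.uint8)])
cv2.imwrite('pics/crop1.png',np.hstack([a,b])[:,:,::-1])
E
```

```text
[0.48688556 0.06629393 0.05673564] [-0.021  0.496  1.826  0.     0.823  1.631] [-1.1  0.3 -0.3]
(np.float64(270.10074690011356), np.float64(282.27024377653294)) (np.float64(367.0588879029261), np.float64(244.42655100551357))
```

View pics/crop1.png

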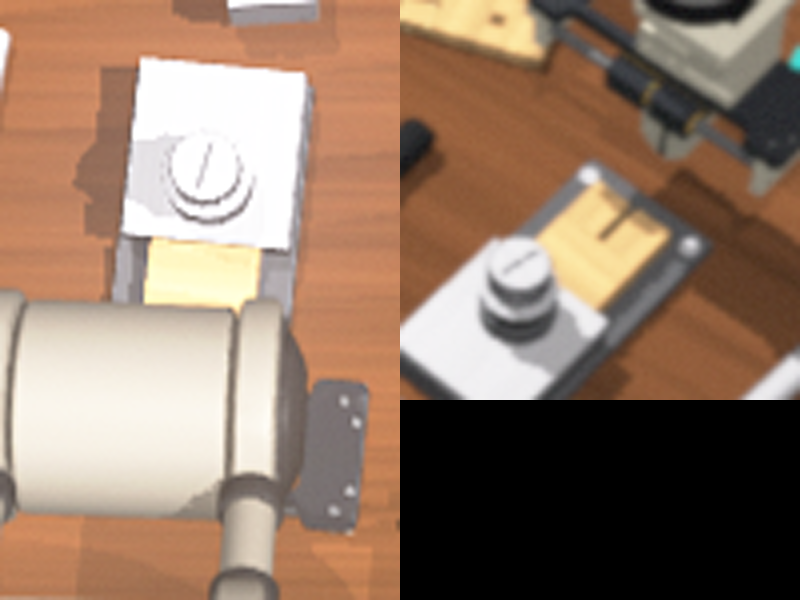

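Scene (crop at x4, offset 300,210): the shut fingertips sit at about (367,247). They project to (367,244), so the scene view carries a bias of about +3 px in v. With that removed, both views agree with the stated heights. The fingers are centred about 30 mm in front of the pin, so I'll descend and push.

>>> jog_arm(dp=[[0,0,0.1],[0,0,0.2],[0,0,0.3],[0,0,0.4],[0,0,0.4]], rotation=[[0,0,0],[0,0,0],[0,0,0],[0,0,0],[0,0,0]])

```text
time_s: 3.7
ee_pos: [0.4871, 0.0644, 0.0173]
eef_rot: [0.999, -0.042, -0.001, 0.0]
force: [-0.1, -0.0, -0.1]
opening: 0.0005
grasp_force: 0.0
```

>>> jog_arm(dp=[[0.05,0,0],[0.1,0,0],[0.15,0,0],[0.2,0,0],[0.25,0,0]], rotation=[[0,0,0],[0,0,0],[0,0,0],[0,0,0],[0,0,0]])

```text
time_s: 4.2
ee_pos: [0.5135, 0.0627, 0.0189]
eef_rot: [0.999, -0.041, 0.0, 0.0]
force: [-1.0, -0.7, 0.2]
opening: 0.0003
grasp_force: 0.5
```

>>> jog_arm(dp=[[0.03,0,0],[0.06,0,0],[0.09,0,0],[0.12,0,0],[0.15,0,0]], rotation=[[0,0,0],[0,0,0],[0,0,0],[0,0,0],[0,0,0]])

```text
time_s: 4.7
ee_pos: [0.5282, 0.0615, 0.0187]
eef_rot: [0.999, -0.041, -0.0, 0.0]
force: [-1.2, 0.6, -0.3]
opening: 0.0004
grasp_force: 0.3
```

>>> jog_arm(dp=[[0.01,0,0],[0.02,0,0],[0.03,0,0],[0.04,0,0],[0.05,0,0]], rotation=[[0,0,0],[0,0,0],[0,0,0],[0,0,0],[0,0,0]])

```text
time_s: 5.2
ee_pos: [0.533, 0.0611, 0.0187]
eef_rot: [0.999, -0.041, 0.0, 0.0]
force: [-1.1, 1.3, 0.2]
opening: 0.0004
grasp_force: 0.3
```

>>> jog_arm(dp=[[0.01,0,0],[0.02,0,0],[0.03,0,0],[0.04,0,0],[0.04,0,0]], rotation=[[0,0,0],[0,0,0],[0,0,0],[0,0,0],[0,0,0]])

```text
time_s: 5.7
ee_pos: [0.5341, 0.061, 0.0184]
eef_rot: [0.999, -0.041, -0.003, 0.0]
force: [-8.9, 1.4, 7.6]
opening: 0.0005
grasp_force: 4.7
```

>>> jog_arm(dp=[[0.02,0,0],[0.04,0,0],[0.05,0,0],[0.05,0,0]], rotation=[[0,0,0],[0,0,0],[0,0,0],[0,0,0]])

```text
time_s: 6.1
ee_pos: [0.5343, 0.061, 0.018]
eef_rot: [0.999, -0.041, -0.008, 0.0]
force: [-23.5, 0.7, 16.4]
opening: 0.0005
grasp_force: 11.6
```

The pin is hard against the stop: 23 N with no further travel. I'll retreat, rise and look.

>>> jog_arm(dp=[[-0.1,0,0],[-0.2,0,0],[-0.4,0,0],[-0.4,0,-0.4],[-0.4,0,-0.8]], rotation=[[0,0,0],[0,0,0],[0,0,0],[0,0,0],[0,0,0]], jaw=1)

```text
time_s: 6.6
ee_pos: [0.501, 0.0637, 0.0989]
eef_rot: [0.999, -0.041, -0.001, 0.0]
force: [1.6, 1.4, 0.8]
opening: 0.0361
grasp_force: 0.0
```

>>> jog_arm(dp=[[-0.2,0,-0.3],[-0.4,0,-0.3],[-0.5,0,-0.3],[-0.6,0,-0.3]], rotation=[[0,0,-0.15],[0,0,-0.3],[0,0,-0.45],[0,0,-0.6]])

```text
time_s: 7.0
ee_pos: [0.4421, 0.0687, 0.1293]
eef_rot: [0.981, 0.195, 0.001, 0.0]
force: [-0.7, -0.4, 0.0]
opening: 0.0681
grasp_force: 0.0
```

```bash
python3 - <<'E'
from h import *
t=snap('top','top2');s=snap('scene','scene2');o=arm.observe();print(o['ee_pos'],o['joint_positions'].round(3))
a=cv2.resize(t['image'][170:290,235:315],(400,600),interpolation=2)
b=cv2.resize(s['image'][240:330,285:385],(400,360),interpolation=2);b=np.vstack([b,np.zeros((240,400,3),np.uint8)])
cv2.imwrite('pics/crop2.png',np.hstack([a,b])[:,:,::-1])
E
```

```text
[0.44146963 0.06873682 0.12892703] [-0.017  0.315  1.871 -0.     0.955  1.164]
```

View pics/crop2.png

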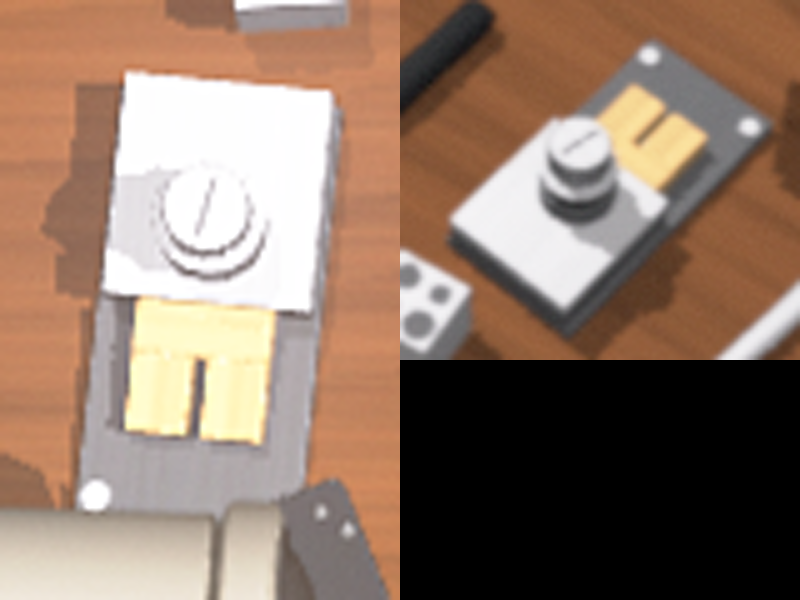

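Top crop: the pin front has moved to about (274,257), roughly 23 mm. It is straight, with its origin now at x≈0.632, which matches the screw axis, so it is home. Now to the knob.

>>> jog_arm(dp=[[0.17,0.09,0],[0.34,0.17,0],[0.51,0.26,0],[0.68,0.35,0],[0.85,0.43,0]], rotation=[[0,0,0],[0,0,0],[0,0,0],[0,0,0],[0,0,0]])

```text
time_s: 7.6
ee_pos: [0.5389, 0.0607, 0.1286]
eef_rot: [0.982, 0.191, 0.001, 0.0]
force: [-0.3, 0.7, 0.5]
opening: 0.0918
grasp_force: 0.0
```

>>> jog_arm(dp=[[0.17,0.09,0],[0.34,0.17,0],[0.51,0.26,0],[0.68,0.35,0],[0.85,0.43,0]], rotation=[[0,0,-0.19],[0,0,-0.38],[0,0,-0.57],[0,0,-0.76],[0,0,-0.95]])

```text
time_s: 8.1
ee_pos: [0.6337, 0.0531, 0.1284]
eef_rot: [0.843, 0.538, 0.0, 0.0]
force: [0.5, -1.0, -0.6]
opening: 0.0918
grasp_force: 0.0
```

>>> jog_arm(dp=[[0,0,0],[0,0,0],[0,0,0],[0,0,0],[0,0,0]], rotation=[[0,0,-0.19],[0,0,-0.38],[0,0,-0.57],[0,0,-0.76],[0,0,-0.95]])

```text
time_s: 8.6
ee_pos: [0.6329, 0.0532, 0.1284]
eef_rot: [0.589, 0.808, 0.0, 0.0]
force: [0.3, -0.4, 0.2]
opening: 0.0917
grasp_force: 0.0
```

>>> jog_arm(dp=[[0,0,0],[0,0,0],[0,0,0],[0,0,0],[0,0,0]], rotation=[[0,0,-0.19],[0,0,-0.38],[0,0,-0.57],[0,0,-0.76],[0,0,-0.95]])

```text
time_s: 9.1
ee_pos: [0.6329, 0.0532, 0.1284]
eef_rot: [0.253, 0.967, 0.0, 0.0]
force: [-0.9, 0.2, -0.5]
opening: 0.0918
grasp_force: 0.0
```

```bash
cat > d.py <<'E'
from h import *
import sys
o=arm.observe();r=R.from_quat(o['eef_rot']);M=r.as_matrix()
print('pos',o['ee_pos'].round(4),'yaw',np.degrees(np.arctan2(M[1,0],M[0,0])).round(1),'q',o['joint_positions'].round(2),'F',o['force'].round(1),'T',o['torque'].round(2),'op',round(o['opening'],4))
print('tool delta to axis (fs)',(M.T@(np.array([.6317,.0544,float(sys.argv[1])])-o['ee_pos'])*10).round(3), 'tilt',(M[:,2]).round(4))
E
python3 d.py .0715
```

```text
pos [0.6329 0.0532 0.1284] yaw 150.6 q [-0.04  0.63  1.33 -0.    1.18 -1.09] F [-0.9  0.2 -0.5] T [ 0.05 -0.16  0.04] op 0.0918
tool delta to axis (fs) [0.017 0.004 0.569] tilt [ 9.e-04 -2.e-04 -1.e+00]
```

>>> jog_arm(dp=[[0.02,0,0.1],[0.02,0,0.2],[0.02,0,0.3],[0.02,0,0.42],[0.02,0,0.54]], rotation=[[0,0,-0.15],[0,0,-0.3],[0,0,-0.45],[0,0,-0.45],[0,0,-0.45]])

```text
time_s: 9.6
ee_pos: [0.6308, 0.0543, 0.0738]
eef_rot: [0.083, 0.997, -0.0, 0.0]
force: [-0.0, -0.3, 0.3]
opening: 0.092
grasp_force: 0.0
```

>>> jog_arm(dp=[[0,0,0],[0,0,0],[0,0,0],[0,0,0],[0,0,0]], rotation=[[0,0,0],[0,0,0],[0,0,0],[0,0,0],[0,0,0]], jaw=0, grip_force=25)

```text
time_s: 10.1
ee_pos: [0.6307, 0.0544, 0.0752]
eef_rot: [0.081, 0.997, -0.0, 0.0]
force: [0.3, -0.1, -0.1]
opening: 0.0567
grasp_force: 0.0
```

>>> jog_arm(dp=[[0,0,0],[0,0,0],[0,0,0],[0,0,0],[0,0,0]], rotation=[[0,0,0],[0,0,0],[0,0,0],[0,0,0],[0,0,0]])

```text
time_s: 10.6
ee_pos: [0.6306, 0.0549, 0.0749]
eef_rot: [0.081, 0.997, 0.0, 0.0]
force: [0.1, 1.8, 2.1]
opening: 0.0354
grasp_force: 25.0
```

```bash
python3 d.py .0715
```

```text
pos [0.6306 0.0549 0.0749] yaw 170.8 q [-0.03  0.68  1.39  0.    1.07 -1.44] F [0.1 1.8 2.1] T [ 0.58 -0.17 -0.03] op 0.0354
tool delta to axis (fs) [-0.012 -0.003  0.034] tilt [ 6.e-04  5.e-04 -1.e+00]
```

>>> jog_arm(dp=[[0,0,0.01],[0,0,0.02],[0,0,0.03],[0,0,0.04],[0,0,0.05]], rotation=[[0,0,0],[0,0,0],[0,0,0],[0,0,0],[0,0,0]])

```text
time_s: 11.1
ee_pos: [0.6309, 0.0548, 0.072]
eef_rot: [0.081, 0.997, 0.0, 0.001]
force: [-5.7, 4.9, 21.3]
opening: 0.035
grasp_force: 25.0
```

>>> jog_arm(dp=[[0,0,-0.01],[0,0,-0.01],[0,0,-0.01],[0,0,-0.01]], rotation=[[0,0,0],[0,0,0.1],[0,0,0.25],[0,0,0.4]])

```text
time_s: 11.5
ee_pos: [0.6312, 0.0557, 0.0723]
eef_rot: [0.238, 0.971, 0.001, 0.001]
force: [-1.1, 8.9, 10.8]
opening: 0.0356
grasp_force: 25.0
```

>>> jog_arm(dp=[[0.005,0.01,0],[0.005,0.01,0],[0.005,0.01,0],[0.005,0.01,0],[0.005,0.01,0]], rotation=[[0,0,0.12],[0,0,0.24],[0,0,0.36],[0,0,0.48],[0,0,0.6]])

```text
time_s: 12.0
ee_pos: [0.6321, 0.057, 0.0723]
eef_rot: [0.458, 0.889, 0.002, 0.002]
force: [2.8, 9.1, 7.4]
opening: 0.0354
grasp_force: 25.0
```

>>> jog_arm(dp=[[0.006,0.008,0.006],[0.006,0.008,0.006],[0.006,0.008,0.006],[0.006,0.008,0.006],[0.006,0.008,0.006]], rotation=[[0,0,0.12],[0,0,0.24],[0,0,0.36],[0,0,0.48],[0,0,0.6]])

```text
time_s: 12.5
ee_pos: [0.6333, 0.0578, 0.0713]
eef_rot: [0.653, 0.758, 0.003, 0.002]
force: [6.6, 8.8, 2.9]
opening: 0.0352
grasp_force: 25.0
```

```bash
python3 d.py .0715
```

```text
pos [0.6333 0.0578 0.0713] yaw 98.5 q [-0.03  0.69  1.39  0.    1.06 -0.18] F [6.6 8.8 2.9] T [ 1.42 -1.22  0.09] op 0.0352
tool delta to axis (fs) [-0.031 -0.021 -0.002] tilt [ 0.0067  0.0018 -1.    ]
```

The lateral force turns with the tool, so the knob is held about 3 mm off the axis along the pads. Fitting the circle puts the axis near (0.6344, 0.0547). I'll regrip centred.

>>> jog_arm(dp=[[0,0,0],[0,0,0],[0,0,-0.02],[0,0,-0.02],[0,0,-0.02]], rotation=[[0,0,0],[0,0,0],[0,0,0],[0,0,0],[0,0,0]], jaw=0.6)

```text
time_s: 13.0
ee_pos: [0.6305, 0.0561, 0.0718]
eef_rot: [0.651, 0.759, -0.0, -0.0]
force: [-0.3, -0.1, 1.0]
opening: 0.0551
grasp_force: 0.0
```

```bash
sed -i 's/.6317,.0544/.6344,.0547/' d.py; python3 d.py .0745
```

```text
pos [0.6305 0.0561 0.0718] yaw 98.7 q [-0.03  0.68  1.4  -0.    1.06 -0.18] F [-0.3 -0.1  1. ] T [-0.02 -0.07 -0.04] op 0.0551
tool delta to axis (fs) [-0.02   0.037 -0.027] tilt [-7.e-04 -4.e-04 -1.e+00]
```

>>> jog_arm(dp=[[-0.01,0.02,-0.01],[-0.02,0.037,-0.02],[-0.02,0.037,-0.02],[-0.02,0.037,-0.02]], rotation=[[0,0,0],[0,0,0],[0,0,0],[0,0,0]])

```text
time_s: 13.4
ee_pos: [0.6348, 0.055, 0.0741]
eef_rot: [0.651, 0.759, -0.0, 0.0]
force: [-0.2, -0.1, -0.2]
opening: 0.0553
grasp_force: 0.0
```

>>> jog_arm(dp=[[0,0,0],[0,0,0],[0,0,0],[0,0,0],[0,0,0]], rotation=[[0,0,0],[0,0,0],[0,0,0],[0,0,0],[0,0,0]], jaw=0, grip_force=35)

```text
time_s: 13.9
ee_pos: [0.6347, 0.0551, 0.0741]
eef_rot: [0.651, 0.759, 0.0, 0.0]
force: [0.5, 0.9, -0.2]
opening: 0.035
grasp_force: 35.0
```

```bash
python3 d.py .0745
```

```text
pos [0.6347 0.0551 0.0741] yaw 98.7 q [-0.03  0.69  1.38 -0.    1.07 -0.19] F [ 0.5  0.9 -0.2] T [ 0.01 -0.15 -0.01] op 0.035
tool delta to axis (fs) [-0.003 -0.004 -0.004] tilt [ 2.e-04 -1.e-04 -1.e+00]
```

Closing produced no side force, so the grip is centred. Now I push and turn.

>>> jog_arm(dp=[[0,0,0.01],[0,0,0.02],[0,0,0.03],[0,0,0.035],[0,0,0.035]], rotation=[[0,0,0],[0,0,0],[0,0,0],[0,0,0],[0,0,0]])

```text
time_s: 14.4
ee_pos: [0.6348, 0.0551, 0.0707]
eef_rot: [0.651, 0.759, 0.0, 0.0]
force: [-0.6, -0.1, 3.8]
opening: 0.0352
grasp_force: 35.0
```

>>> jog_arm(dp=[[0,0,0],[0,0,0],[0,0,0],[0,0,0]], rotation=[[0,0,0.1],[0,0,0.2],[0,0,0.3],[0,0,0.3]])

```text
time_s: 14.8
ee_pos: [0.635, 0.0551, 0.0713]
eef_rot: [0.737, 0.676, 0.0, 0.0]
force: [-1.5, 0.0, 6.9]
opening: 0.0353
grasp_force: 35.0
```

>>> jog_arm(dp=[[0,0,0.005],[0,0,0.01],[0,0,0.01]], rotation=[[0,0,0],[0,0,0],[0,0,0]])

```text
time_s: 15.1
ee_pos: [0.635, 0.0551, 0.071]
eef_rot: [0.736, 0.677, 0.0, 0.0]
force: [-2.9, -0.0, 11.0]
opening: 0.0352
grasp_force: 35.0
```

>>> jog_arm(dp=[[0,0,0],[0,0,0],[0,0,0],[0,0,0]], rotation=[[0,0,0.1],[0,0,0.2],[0,0,0.3],[0,0,0.3]])

```text
time_s: 15.5
ee_pos: [0.6352, 0.0551, 0.0714]
eef_rot: [0.811, 0.585, 0.001, 0.001]
force: [-3.6, 1.6, 12.6]
opening: 0.035
grasp_force: 35.0
```

>>> jog_arm(dp=[[0,0,0],[0,0,0],[0,0,0],[0,0,0]], rotation=[[0,0,0.1],[0,0,0.2],[0,0,0.3],[0,0,0.3]])

```text
time_s: 15.9
ee_pos: [0.6353, 0.0551, 0.0714]
eef_rot: [0.874, 0.486, 0.001, 0.0]
force: [-2.7, -0.1, 12.9]
opening: 0.035
grasp_force: 35.0
```

>>> jog_arm(dp=[[0,0,0],[0,0,0],[0,0,0],[0,0,0]], rotation=[[0,0,0.1],[0,0,0.2],[0,0,0.3],[0,0,0.3]])

```text
time_s: 16.3
ee_pos: [0.6354, 0.0551, 0.0714]
eef_rot: [0.925, 0.38, 0.001, 0.0]
force: [-3.0, -0.1, 10.6]
opening: 0.0351
grasp_force: 35.0
```

At yaw ≈ 98° the first push went 3.4 mm with only 3.8 N, so that was a gap and I turned past it. I'll ease up, turn back about 54° and push there.

>>> jog_arm(dp=[[0,0,-0.02],[0,0,-0.045],[0,0,-0.045],[0,0,-0.045],[0,0,-0.045]], rotation=[[0,0,0],[0,0,0],[0,0,-0.19],[0,0,-0.38],[0,0,-0.57]])

```text
time_s: 16.8
ee_pos: [0.6349, 0.055, 0.0741]
eef_rot: [0.815, 0.579, 0.0, 0.0]
force: [0.3, -0.2, 2.7]
opening: 0.0353
grasp_force: 35.0
```

>>> jog_arm(dp=[[0,0,0],[0,0,0],[0,0,0],[0,0,0],[0,0,0]], rotation=[[0,0,-0.16],[0,0,-0.32],[0,0,-0.48],[0,0,-0.63],[0,0,-0.63]])

```text
time_s: 17.3
ee_pos: [0.6348, 0.0551, 0.074]
eef_rot: [0.651, 0.759, -0.0, 0.0]
force: [0.2, 0.5, 3.1]
opening: 0.0351
grasp_force: 35.0
```

>>> jog_arm(dp=[[0,0,0.015],[0,0,0.03],[0,0,0.045],[0,0,0.055],[0,0,0.055]], rotation=[[0,0,0],[0,0,0],[0,0,0],[0,0,0],[0,0,0]])

```text
time_s: 17.8
ee_pos: [0.6347, 0.0551, 0.0685]
eef_rot: [0.651, 0.759, -0.0, 0.0]
force: [-0.6, 0.2, 3.5]
opening: 0.0353
grasp_force: 35.0
```

Confirmed: it is over the gap and dropping at 3.5 N. I'll push on down.

>>> jog_arm(dp=[[0,0,0.012],[0,0,0.024],[0,0,0.036],[0,0,0.05],[0,0,0.05]], rotation=[[0,0,0],[0,0,0],[0,0,0],[0,0,0],[0,0,0]])

```text
time_s: 18.3
ee_pos: [0.6347, 0.055, 0.0635]
eef_rot: [0.651, 0.759, -0.0, 0.0]
force: [0.1, 0.8, 5.1]
opening: 0.0353
grasp_force: 35.0
```

>>> jog_arm(dp=[[0,0,0.01],[0,0,0.01],[0,0,0.01]], rotation=[[0,0,0],[0,0,0],[0,0,0]])

```text
time_s: 18.6
ee_pos: [0.6348, 0.0551, 0.063]
eef_rot: [0.651, 0.759, 0.0, 0.0]
force: [-0.8, 0.0, 6.6]
opening: 0.0351
grasp_force: 35.0
```

>>> jog_arm(dp=[[0,0,0],[0,0,0],[0,0,0],[0,0,0]], rotation=[[0,0,0.12],[0,0,0.24],[0,0,0.36],[0,0,0.36]])

```text
time_s: 19.0
ee_pos: [0.6349, 0.0551, 0.063]
eef_rot: [0.752, 0.659, 0.0, 0.0]
force: [0.2, 1.3, 6.3]
opening: 0.0351
grasp_force: 35.0
```

>>> jog_arm(dp=[[0,0,0.004],[0,0,0.008],[0,0,0.012],[0,0,0.012]], rotation=[[0,0,0.15],[0,0,0.3],[0,0,0.45],[0,0,0.45]])

```text
time_s: 19.4
ee_pos: [0.635, 0.055, 0.0618]
eef_rot: [0.857, 0.516, 0.0, 0.0]
force: [0.3, 1.6, 6.2]
opening: 0.0351
grasp_force: 35.0
```

```bash
python3 d.py .0585
```

```text
pos [0.635  0.055  0.0618] yaw 62.1 q [-0.03  0.7   1.39 -0.    1.05  0.45] F [0.3 1.6 6.2] T [ 0.07 -0.05 -0.06] op 0.0351
tool delta to axis (fs) [-0.006 -0.004  0.033] tilt [ 9.e-04 -1.e-04 -1.e+00]
```

Threading is working: z is falling at a steady force. I'll keep turning.

>>> jog_arm(dp=[[0,0,0.004],[0,0,0.008],[0,0,0.012],[0,0,0.012]], rotation=[[0,0,0.15],[0,0,0.3],[0,0,0.45],[0,0,0.45]])

```text
time_s: 19.8
ee_pos: [0.6351, 0.055, 0.0605]
eef_rot: [0.934, 0.357, 0.0, 0.0]
force: [1.0, 0.2, 4.8]
opening: 0.0354
grasp_force: 35.0
```

>>> jog_arm(dp=[[0,0,0.004],[0,0,0.008],[0,0,0.01],[0,0,0.01]], rotation=[[0,0,0.15],[0,0,0.3],[0,0,0.45],[0,0,0.45]])

```text
time_s: 20.2
ee_pos: [0.6353, 0.0549, 0.06]
eef_rot: [0.982, 0.187, 0.001, 0.0]
force: [0.4, -1.0, 8.1]
opening: 0.0349
grasp_force: 35.0
```

```bash
python3 d.py .0585
```

```text
pos [0.6353 0.0549 0.06  ] yaw 21.6 q [-0.03  0.7   1.39 -0.    1.04  1.16] F [ 0.4 -1.   8.1] T [ 0.   -0.01 -0.04] op 0.0349
tool delta to axis (fs) [-0.009 -0.002  0.015] tilt [ 1.6e-03 -3.0e-04 -1.0e+00]
```

>>> jog_arm(dp=[[0,0,0.002],[0,0,0.004],[0,0,0.005],[0,0,0.005]], rotation=[[0,0,0.15],[0,0,0.3],[0,0,0.45],[0,0,0.45]])

```text
time_s: 20.6
ee_pos: [0.6356, 0.0546, 0.0599]
eef_rot: [1.0, 0.013, 0.001, 0.001]
force: [0.3, -1.1, 10.0]
opening: 0.035
grasp_force: 35.0
```

```bash
python3 d.py .0585
```

```text
pos [0.6356 0.0546 0.0599] yaw 1.4 q [-0.03  0.7   1.39 -0.    1.04  1.51] F [ 0.3 -1.1 10. ] T [-0.22  0.03  0.47] op 0.035
tool delta to axis (fs) [-0.012 -0.001  0.014] tilt [ 0.0025 -0.0012 -1.    ]
```

>>> jog_arm(dp=[[0,0,0],[0,0,0],[0,0,0],[0,0,0.003],[0,0,0.003]], rotation=[[0,0,0],[0,0,0],[0,0,0.1],[0,0,0.2],[0,0,0.3]], grip_force=55)

```text
time_s: 21.1
ee_pos: [0.6355, 0.0545, 0.0598]
eef_rot: [0.995, -0.104, 0.001, 0.001]
force: [-0.6, -2.1, 11.6]
opening: 0.035
grasp_force: 55.0
```

```bash
python3 d.py .0585
```

```text
pos [0.6355 0.0545 0.0598] yaw -12.0 q [-0.03  0.7   1.39 -0.    1.04  1.75] F [-0.6 -2.1 11.6] T [-0.28  0.19  1.15] op 0.035
tool delta to axis (fs) [-0.011  0.     0.013] tilt [ 0.0022 -0.0017 -1.    ]
```

The torque rose to 1.15 N m with no further descent, so it is at the stop. Next I release, rise and check.

>>> jog_arm(dp=[[0,0,0],[0,0,0],[0,0,0],[0,0,0],[0,0,0]], rotation=[[0,0,0],[0,0,0],[0,0,0],[0,0,0],[0,0,0]], jaw=0.8)

```text
time_s: 21.6
ee_pos: [0.6344, 0.055, 0.0579]
eef_rot: [0.995, -0.104, -0.0, 0.0]
force: [-0.2, 0.0, 0.2]
opening: 0.07
grasp_force: 0.0
```

>>> jog_arm(dp=[[0,0,-0.15],[0,0,-0.3],[0,0,-0.5],[0,0,-0.75],[0,0,-1]], rotation=[[0,0,0],[0,0,0],[0,0,0],[0,0,0],[0,0,0]])

```text
time_s: 22.1
ee_pos: [0.6344, 0.0551, 0.1589]
eef_rot: [0.995, -0.104, -0.0, 0.0]
force: [0.2, -0.9, 0.2]
opening: 0.0735
grasp_force: 0.0
```

>>> jog_arm(dp=[[-0.25,0,0],[-0.5,0,0],[-0.75,0,0],[-1,0,0],[-1,0,0]], rotation=[[0,0,0],[0,0,0],[0,0,0],[0,0,0],[0,0,0]])

```text
time_s: 22.6
ee_pos: [0.5341, 0.0765, 0.1584]
eef_rot: [0.995, -0.104, -0.001, 0.0]
force: [-0.5, -0.4, 0.6]
opening: 0.0735
grasp_force: 0.0
```

>>> jog_arm(dp=[[-0.25,0,0],[-0.5,0,0],[-0.75,0,0],[-1,0,0],[-1,0,0]], rotation=[[0,0,0],[0,0,0],[0,0,0],[0,0,0],[0,0,0]])

```text
time_s: 23.1
ee_pos: [0.4369, 0.0969, 0.1584]
eef_rot: [0.995, -0.104, -0.001, 0.0]
force: [0.3, 0.0, 0.2]
opening: 0.0733
grasp_force: 0.0
```

```bash
python3 - <<'E'
from h import *
t=snap('top','top3');s=snap('scene','scene3')
a=cv2.resize(t['image'][170:290,235:315],(400,600),interpolation=2)
b=cv2.resize(s['image'][240:330,285:385],(400,360),interpolation=2);c=cv2.resize(s['image'][180:330,240:490],(400,240))
cv2.imwrite('pics/crop3.png',np.hstack([a,np.vstack([b,c])])[:,:,::-1])
E
```

```text
(no output)
```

View pics/crop3.png

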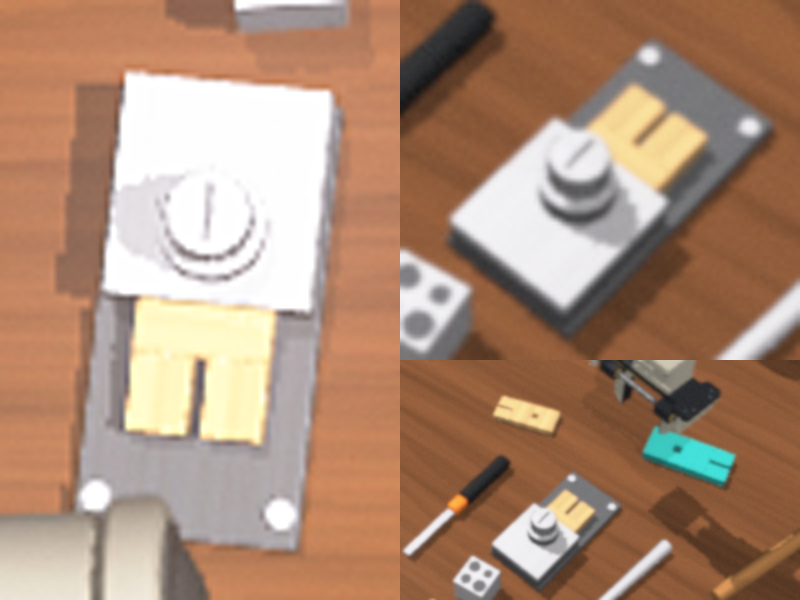

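The final views show the knob lowered and holding by itself: its top is at about (330,278.5) in scene, 3.5 px lower, which matches roughly 14 mm. The flange is on the collar, the pin is still home, the bystanders visible in the crop haven't moved and the arm is clear.

```bash
python3 -c "
from cell import arm; print(arm.close_job())"
```

```text
the job is handed in; nothing more can be done
None
```

The job is handed in at about 23 s: the pin is home against the back stop, and the knob is screwed down to its stop with the flange on the collar, holding by itself; the other tools were not touched.

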